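Clamp the ring mould on the filling stand

ROBOT

A 6-joint arm with a two-finger parallel gripper is mounted at the origin on a cart in front of the work surface, level with it; the furniture and walls round the work are solid. World frame = base frame: x ahead of the robot, y to its left, z up, the work surface at z = 0. Lengths are in m, angles in rad, forces in N, time in s.
With the tool pointing down it reaches from about 0.35 to 0.975 m from the base axis. Payload 7.1 kg.
Tool frame: the origin (TCP) lies midway between the tips of the shut fingers; the grasp point (between the pads) lies 19 mm behind it; z points along the fingers, y is the line along which they close (so a half turn about z gives the same grasp; the last joint's range is limited). The gripper opens to 88 mm and grips with 3 to 60 N. Pads are 20 mm wide; open, the fingers measure 115 mm over their backs; the gripper's body (75 mm by 178 mm) begins 61 mm behind the grasp point.
Start: joints at [1.094, 0.423, 1.63, -0, 1.089, -0.019], TCP at [0.276, 0.561, 0.223] pointing down, gripper open.
Joint ranges: [-3, 3], [-0.9, 2.11], [0.09, 2.58], [-1.31, 4.45], [0.11, 2.69], [-2.54, 2.54]. Speed limits (rad/s): [2.39, 2.39, 3.01, 3.14, 3.14, 3.14].

INTERFACE

Orientations are given as a unit quaternion [w, x, y, z].
In Python, from station import move_pose, movel, movej, command_gripper, wait, inverse_kinematics, read_camera, camera_info, MotionError, job_done, get_time, get_joint_pos, get_qvel, get_effort, get_tcp_pos, get_ee_rot, get_ft_force, get_ft_torque, get_grip_width, get_finger_force gives the robot as it stands. Calls block until the motion is done:
- move_pose(position, orientation): joint-space move of the TCP to a pose.
- movel(position, frame=None, v=0.15, until_force=None): straight line of the TCP; frame=None keeps the orientation; v is the mean speed in m/s. With until_force (N) it stops when the force on the tool has changed by that much, and returns True; else False.
- movej(angles): joint-space move.
- command_gripper(opening): opening from 0.0 (shut) to 1.0 (fully open); the grip force is fixed at half the most; returns when the fingers have stopped.
- wait(seconds).
- inverse_kinematics(position, orientation): joint angles nearest the present ones, or None.
- read_camera(name): name is "scene" or "top" or "wrist"; returns the picture (400x640x3 uint8, red, green, blue); there is no depth.
- camera_info(name): a dict with "intrinsics" (3x3 intrinsics, pixels), "T" (4x4, takes a point from camera to world coordinates); the wrist camera has in their place "tool_from_camera" (4x4, takes a point from camera to tool coordinates, whose origin is the TCP and whose axes are the flange's). Camera axes: x right, y up, looking along -z (the intrinsics and any distortion apply to the point x, -y, -z); pixel columns grow to the right and rows downward; lengths in m; the calibration is good to about 2 mm. A picture is of the moment at which its call begins: read the wrist's pose just before it. camera_info takes no time and is no camera call.
A pose or a line that the arm cannot do raises MotionError and nothing moves.
- job_done(): hands the job in; it is judged then, once.
Readings, each from a call of its own:
- get_time(): time.
- get_joint_pos(): joint angles.
- get_qvel(): joint speeds.
- get_effort(): joint torques, N m.
- get_tcp_pos(): TCP position.
- get_ee_rot(): TCP orientation.
- get_ft_force(): force on the tool from outside, world axes, zero at the start.
- get_ft_torque(): the same for the moment, N m.
- get_grip_width(): opening from 0.0 (shut) to 1.0 (fully open).
- get_finger_force(): force on a finger pad.
Only numpy, scipy, OpenCV 4.12 (cv2) and the standard library are available. Lean on these libraries where they do the work, as an engineer would, in place of code of your own. Each camera call takes 0.05 s, during which the arm holds its last target. There are 200 camera calls.

TASK

Get the ring mould ready for filling: push the big metal ring that stands on the stand's deck along the deck until it is fully home against both stop posts, then flip the stand's lever over past centre towards the ring so that it snaps down and its crossbar clamps the ring. Only push with the fingers: do not lift the ring, and leave the other things on the table where they are.

Things in the scene. Friction and masses are not known exactly. Their poses are not given: they have to be found in the camera images.
- stand: Fixed aluminium filling stand, deck 240 x 130 mm, top 12 mm above the table. Origin: on the table under the home ring's centre; +x runs from the open front (-140 mm) to the hinge bracket (+49 to +82) and rear edge (+100). Side rails 6 mm high from x = -118 to +8, inner faces y = +-45. Two stop posts, 12 mm thick, 24 mm high, at x = +30, y = +-28: push the ring along +x until it touches both.
- ring: The ring mould: plain metal ring, open above and below, outside diameter 70 mm, 35 mm high, wall 2.5 mm, about 80 g, loose. Origin: centre of its underside. It starts on the deck between the rails, 50 to 85 mm short of home.
- home (a point): Point on the deck's top at the stand's x = y = 0: where the centre of the ring's underside is when it touches both posts (within 2 mm).
- hold_lever (a joint): Lever hinge, rad. 0 = open, leaning 15 degrees back from upright, knob away from the ring. Grows as it tips towards the ring (stand's -x): 0.26 upright, about 0.70 centre, about 1.83 level with its crossbar on the ring; hard stop 1.88. A spring drives it back to 0 before the centre and down to closed beyond it, within about 1 s; flipping takes about 3 N at the knob.
- lever_hinge (a point): The lever's hinge axis (parallel to the stand's y): stand x = +62 mm, y = 0, 68 mm above the table.
- knob (a point): Centre of the black ball knob (26 mm diameter) at the lever's end, 130 mm from the hinge axis; open, it is about 194 mm above the table and 34 mm behind the hinge (stand x = +96 mm). The lever itself is a flat steel bar 14 mm wide (along the stand's y) and 8 mm thick. 62 mm from the hinge, on its ring side, it carries a crossbar 92 mm long (along y) and 18 mm wide.
- small_ring: Bystander: smaller metal ring, 56 mm diameter, 35 mm high, loose on the table left of the stand. Origin: centre of its underside.
- nozzle: Bystander: conical metal piping nozzle, 40 mm diameter, 50 mm high, loose on the table right of the stand. Origin: centre of its underside.
- spice: Bystander: spice jar with lid, 47 mm diameter, 97 mm high, loose on the table left of the stand. Origin: centre of its underside.
- cups: Bystander: upright stack of paper baking cups, 55 mm diameter, 72 mm high, loose on the table behind the stand, to the right. Origin: centre of its underside.
Mind the look-alikes: they are no part of the job. Leave any blue look-alike of the ring alone.

How it is judged:
On the way:
1. the ring is home against the stop posts while the lever is still open (horizontal distance between ring and home below 0.006 m and value of joint hold_lever below 0.3 rad), for 0.2 s.
At the end, for the whole second after the job is handed in: The ring stands flat, at rest, with its centre within 6 mm of home; the lever has snapped over to its closed position (joint above 1.78), its crossbar down on the ring (horizontal distance between ring and home below 0.006 m and value of joint hold_lever above 1.78 rad and angle between ring's own z axis and vertical below 0.08 rad and linear speed of ring below 0.02 m/s); the robot touches nothing.
It fails at once if the ring was lifted more than 10 mm off the deck or tipped over (z of ring in the frame of stand above 0.022 m or angle between ring's own z axis and vertical above 0.5 rad).
It fails at once if a bystander was moved more than 20 mm (distance of any of small_ring, nozzle, spice, cups from where it was at the start of the episode above 0.02 m).
It also fails if it takes over 48 s, if anything falls off the work surface, if the arm or the gripper's body presses on something with over 40 N, if the wrist force passes 120 N, or if a joint passes its speed limit or range.

## Working session

There is one attempt and no reset: what is moved stays moved. The work goes in short steps, each a Python script; the robot and the scene stay as the last script left them, time stands still between calls to the robot, and variables do not carry over. Pictures are saved under pics/ and viewed, at most 10 in all, crops included, and the job is handed in when it is done.

```bash
mkdir -p pics
python3 - <<'E'
from station import *
import cv2
for n in("top","scene"):
    cv2.imwrite(f"pics/{n}1.png",cv2.cvtColor(read_camera(n),cv2.COLOR_RGB2BGR))
    i=camera_info(n);print(n,i)
print(get_time(),get_ee_rot())
E
```

```text
top {'intrinsics': array([[491.16883191,   0.        , 314.63634584],
       [  0.        , 491.16883191, 206.79795771],
       [  0.        ,   0.        ,   1.        ]]), 'T': array([[-0.02483764,  0.98120347, -0.19137095,  0.32290107],
       [-0.99967165, -0.02317168,  0.01093875,  0.24031928],
       [ 0.00629875,  0.19157981,  0.98145683,  1.46104421],
       [ 0.        ,  0.        ,  0.        ,  1.        ]])}
scene {'intrinsics': array([[370.73736861,   0.        , 318.20679716],
       [  0.        , 370.73736861, 203.67667932],
       [  0.        ,   0.        ,   1.        ]]), 'T': array([[ 0.82706507,  0.31887405, -0.46290681,  0.1839212 ],
       [-0.56205387,  0.45790149, -0.68878274, -0.35332082],
       [-0.00766922,  0.82984671,  0.55793872,  0.61498732],
       [ 0.        ,  0.        ,  0.        ,  1.        ]])}
0.1 [-1.66965470e-04  2.26911892e-01  9.73915050e-01 -6.63629959e-04]
```

View pics/top1.png

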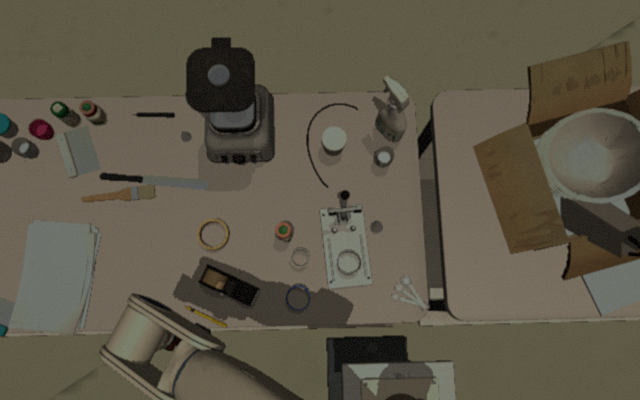

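View pics/scene1.png

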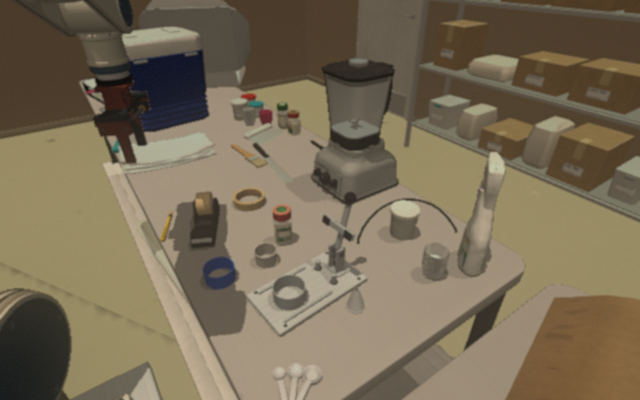

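The top view shows the stand at about (346,247), with the ring at (348,262) and the knob at (345,195). The small ring is at (300,258), the spice jar at (284,231), the nozzle at (376,227) and the blue look-alike at (298,297). I'll enlarge this area next.

Run:
```python
import cv2
a=cv2.imread("pics/top1.png")[180:300,270:400]
a=cv2.convertScaleAbs(a,alpha=1.5)
cv2.imwrite("pics/c1.png",cv2.resize(a,None,fx=5,fy=5,interpolation=cv2.INTER_CUBIC))
b=cv2.imread("pics/scene1.png")[180:335,235:395]
cv2.imwrite("pics/c2.png",cv2.resize(cv2.convertScaleAbs(b,alpha=1.3),None,fx=3.8,fy=3.8,interpolation=cv2.INTER_CUBIC))
```

```text
(no output)
```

View pics/c1.png

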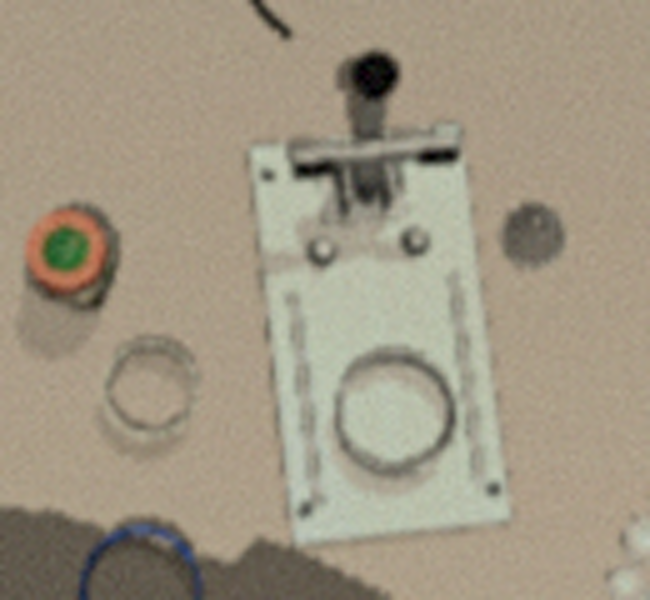

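View pics/c2.png

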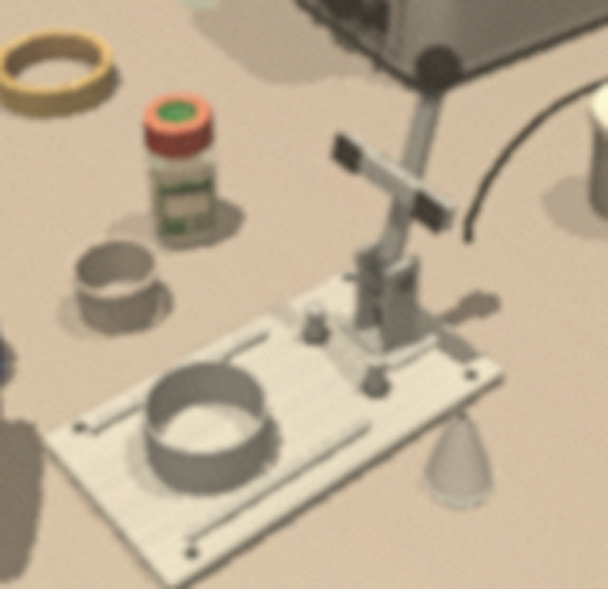

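```bash
cat > h.py <<'E'
import numpy as np
from station import *
from scipy.optimize import least_squares
def proj(n,P):
    i=camera_info(n);T=i["T"];p=(np.atleast_2d(P)-T[:3,3])@T[:3,:3]
    q=(p*[1,-1,-1])@i["intrinsics"].T
    return q[:,:2]/q[:,2:]
def unproj(n,uv,z):
    i=camera_info(n);T=i["T"]
    d=T[:3,:3]@(np.linalg.inv(i["intrinsics"])@[*uv,1]*[1,-1,-1]);o=T[:3,3]
    return o+d*(z-o[2])/d[2]
def s2w(s,P):
    P=np.atleast_2d(P);c,n=np.cos(s[2]),np.sin(s[2])
    return np.c_[s[0]+c*P[:,0]-n*P[:,1],s[1]+n*P[:,0]+c*P[:,1],P[:,2]]
E
python3 - <<'E'
from h import *
S=np.array([[-.14,.065,.012],[-.14,-.065,.012],[.1,-.065,.012],[.1,.065,.012],[.03,.028,.036],[.03,-.028,.036],[.096,0,.194]])
ct=np.array([[298,542],[508,520],[462,126],[250,146],[321,248],[415,239],[374,74]])/5+[269.6,179.6]
cs=np.array([[45,438],[175,588],[502,375],[np.nan]*2,[315,315],[376,372],[437,67]])/3.8+[234.6,179.6]
r=lambda s:np.nan_to_num(np.r_[proj("top",s2w(s,S))-ct,proj("scene",s2w(s,S))-cs]).ravel()
f=least_squares(r,[.5,.2,0],loss="soft_l1");s=f.x;print(s);print(r(s).reshape(-1,2).round(1))
for n,uv,z in[("top",(396/5+269.6,405/5+179.6),.047),("scene",(207/3.8+234.6,400/3.8+179.6),.047)]:
    w=unproj(n,uv,z);c=s2w([0,0,-s[2]],w-[s[0],s[1],0]);print(n,w,c)
for n,uv,z in[("nozzle",(534,237),.02),("spice",(67,250),.097),("small",(152,385),.035)]:
    print(n,s2w([0,0,-s[2]],unproj("top",np.array(uv)/5+[269.6,179.6],z)-[s[0],s[1],0]))
print(unproj("top",(334,140),.07),unproj("top",(384,157),.07))
np.save("s.npy",s)
E
```

```text
[0.50488715 0.13821008 0.0875098 ]
[[-1.   1.4]
 [ 1.2  0.7]
 [-0.3 -0.6]
 [-0.8  0.1]
 [ 0.4  0.1]
 [ 0.6 -0.2]
 [ 0.1  0.3]
 [-1.1  0.1]
 [-0.9  0.6]
 [ 1.5 -1.2]
 [ 0.   0. ]
 [ 0.3 -1.6]
 [ 0.5 -3. ]
 [ 0.7  0.5]]
top [0.43885152 0.13033823 0.047     ] [[-0.06647093 -0.00207034  0.047     ]]
scene [0.43606334 0.13290637 0.047     ] [[-0.06902399  0.00073165  0.047     ]]
nozzle [[ 0.02510769 -0.09826633  0.02      ]]
spice [[0.03638136 0.17466791 0.097     ]]
small [[-0.03828909  0.13617647  0.035     ]]
[0.7945178  0.16240319 0.07      ] [0.73876874 0.01676762 0.07      ]
```

```bash
cat >> h.py <<'E'
s=np.load("s.npy");ph=np.pi/2+s[2]/2;Q=[0,np.cos(ph),np.sin(ph),0]
W=lambda x,z,y=0:s2w(s,[x,y,z])[0]
loc=lambda:s2w([0,0,-s[2]],np.array(get_tcp_pos())-[s[0],s[1],0])[0].round(4)
E
python3 - <<'E'
from h import *
import cv2
command_gripper(.45)
move_pose(W(-.135,.2),Q)
movel(W(-.135,.024))
print(loc(),get_grip_width(),get_ft_force())
print(movel(W(-.075,.024),v=.06,until_force=8),loc())
print(movel(W(-.034,.024),v=.025,until_force=6),loc(),get_ft_force(),get_time())
cv2.imwrite("pics/t2.png",cv2.resize(cv2.cvtColor(read_camera("top"),cv2.COLOR_RGB2BGR)[170:300,270:400],None,fx=4,fy=4,interpolation=cv2.INTER_CUBIC))
cv2.imwrite("pics/s2.png",cv2.resize(cv2.cvtColor(read_camera("scene"),cv2.COLOR_RGB2BGR)[150:335,215:415],None,fx=3.8,fy=3.2,interpolation=cv2.INTER_CUBIC))
E
```

```text
[-1.346e-01  1.000e-04  2.440e-02] 0.44861177786654516 [-0.70051155 -0.16386399 -0.25075105]
False [-0.0754 -0.      0.0239]
True [-0.0373 -0.0001  0.0235] [ 0.36178136 -0.57752719  0.05229517] 6.525
```

View pics/s2.png

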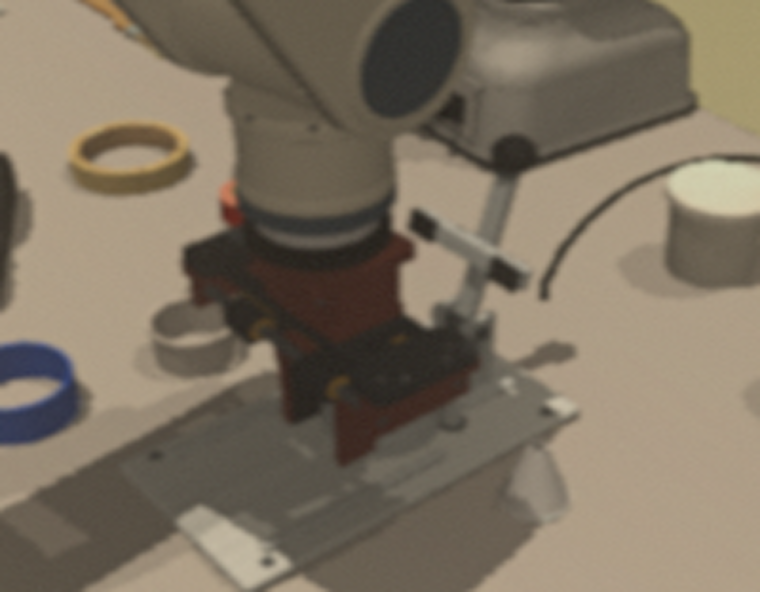

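The gripper sits behind the ring. Contact stopped the push at stand x = -37 mm, close to the predicted home position. I'll press once more to confirm, back off and check from above.

Run:
```python
from h import *
import cv2
print(movel(W(-.031,.024),v=.02,until_force=10),loc(),get_ft_force())
wait(.3);print(loc(),get_ft_force())
movel(W(-.08,.024));movel(W(-.08,.26),v=.25)
command_gripper(0)
move_pose(W(.15,.26),Q)
print(loc(),get_time())
cv2.imwrite("pics/t3.png",cv2.resize(cv2.cvtColor(read_camera("top"),cv2.COLOR_RGB2BGR)[180:300,270:400],None,fx=5,fy=5,interpolation=cv2.INTER_CUBIC))
cv2.imwrite("pics/s3.png",cv2.resize(cv2.cvtColor(read_camera("scene"),cv2.COLOR_RGB2BGR)[180:335,235:395],None,fx=3.8,fy=3.8,interpolation=cv2.INTER_CUBIC))
```

```text
True [-0.0372 -0.0003  0.023 ] [-1.50407026  0.80053391  0.08347967]
[-0.0373 -0.0003  0.0229] [-1.07471455  0.68388536  0.58332502]
[0.1489 0.     0.2596] 10.375
```

View pics/s3.png

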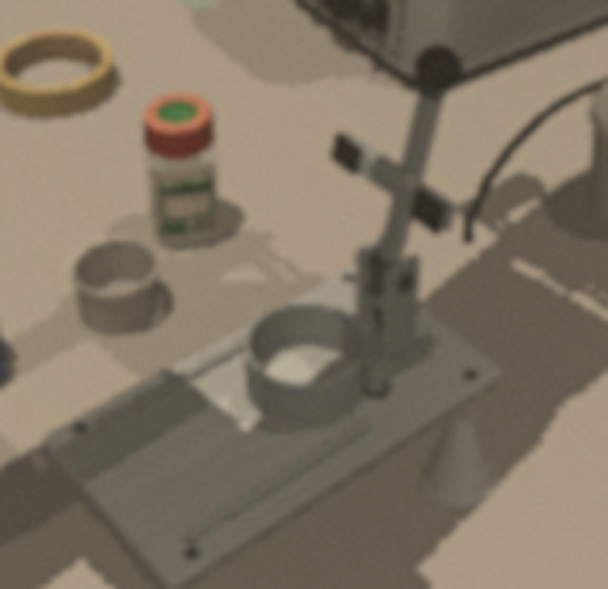

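The ring now stands at about (306,365) in the crop, touching the post at (376,385), and the lever is still open. I'll compare this with the projected rim at home.

Run:
```python
from h import *
import cv2
t=np.linspace(0,2*np.pi,60)
im=cv2.imread("pics/s3.png")
for z,c in((.047,(0,255,0)),(.012,(0,0,255))):
    p=(proj("scene",s2w(s,np.c_[.035*np.cos(t),.035*np.sin(t),t*0+z]))-[234.6,179.6])*3.8
    cv2.polylines(im,[p.round().astype(int)],True,c,1)
cv2.imwrite("pics/s3b.png",cv2.resize(im[250:450,180:440],None,fx=2.5,fy=2.5))
```

```text
(no output)
```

View pics/s3b.png

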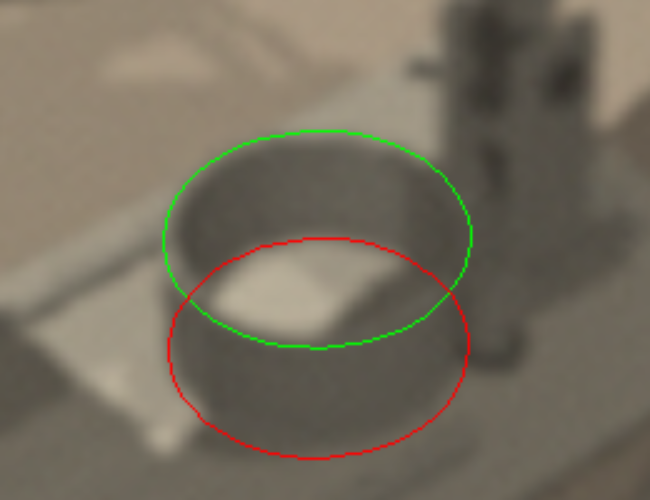

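The ring outline matches the projected home rim, so the ring is home. Next I'll push the knob over along its arc.

Run:
```python
from h import *
import cv2
k=lambda q:(.062-.130*np.sin(q-.262),.068+.130*np.cos(q-.262))
movel(W(.15,k(0)[1]-.003))
for q in np.arange(0,1.05,.13):
    x,z=k(q);movel(W(x+.022,z-.003),v=.07)
    print(round(q,2),loc(),np.round(get_ft_force(),1))
wait(1.2)
p=loc();movel(W(p[0]+.03,p[2]+.1),v=.2);wait(.3)
print(get_time(),loc())
cv2.imwrite("pics/s4.png",cv2.resize(cv2.cvtColor(read_camera("scene"),cv2.COLOR_RGB2BGR)[150:335,215:415],None,fx=3.2,fy=3.2,interpolation=cv2.INTER_CUBIC))
```

```text
0.0 [1.185e-01 1.000e-04 1.914e-01] [ 2.7 -0.7  2.1]
0.13 [1.012e-01 1.000e-04 1.941e-01] [2.7 1.1 1.8]
0.26 [ 0.0835 -0.      0.1947] [ 1.2 -0.1 -0.7]
0.39 [ 6.660e-02 -1.000e-04  1.937e-01] [ 1.4  1.  -0.8]
0.52 [ 0.0501 -0.      0.1905] [ 0.8 -0.  -1.5]
0.65 [ 0.034  -0.      0.1851] [ 0.2 -0.  -0.4]
0.78 [ 0.0191 -0.      0.1777] [ 0.6  0.8 -0.3]
0.91 [ 0.005  -0.      0.1683] [-0.1  0.  -0.4]
1.04 [-0.0078 -0.      0.1572] [-0.6  0.9  0.6]
17.0083 [ 2.210e-02 -1.000e-04  2.566e-01]
```

View pics/s4.png

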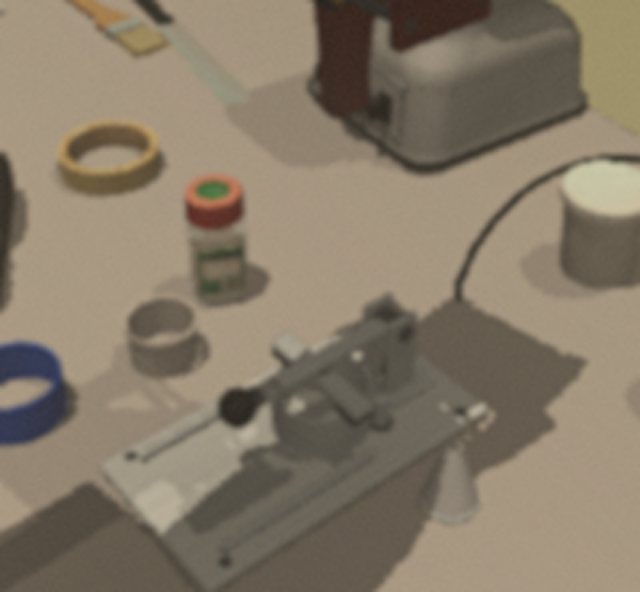

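The lever is down, with the knob at (240,407) in the crop and the crossbar across the ring. The arm is clear, so I'll check the knob angle numerically and hand in.

Run:
```python
from h import *
for q in(1.6,1.7,1.78,1.83,1.88):print(q,(proj("scene",W(.062-.13*np.sin(q-.262),.068+.13*np.cos(q-.262)))-[214.6,149.6])*3.2)
print(job_done())
```

```text
1.6 [[240.70564682 372.39331097]]
1.7 [[238.67425012 388.98267905]]
1.78 [[238.27378364 401.54613831]]
1.83 [[238.56767126 409.0342111 ]]
1.88 [[239.27234031 416.21818553]]
the job is handed in; nothing more can be done
None
```

The ring is home against both stop posts. The lever has snapped shut at about 1.82 rad by the camera, with its crossbar down on the ring. The arm is clear, nothing else appeared to have moved, and the job was handed in at about 17 s; no verdict came back.

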